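# Run a fingertip along a filled pill strip to fold its lids shut

### The arm

A 6-joint arm with a two-finger parallel gripper is mounted at the origin on the work surface. World frame = base frame: x ahead of the robot, y to its left, z up, the work surface at z = 0. Lengths are in mm, angles in degrees, forces in N, time in s.
With the tool pointing down it reaches from about 300 to 850 mm from the base axis. Payload 4.2 kg.
Tool frame: the origin (TCP) lies midway between the tips of the shut fingers; the grasp point (between the pads) lies env.hold_point_z behind it (env.hold_point_z is the distance from the TCP to the grasp point, in mm); z points along the fingers, y is the line along which they close (so a half turn about z gives the same grasp; the last joint's range is limited). The gripper opens to 91 mm and grips with 3 to 60 N. Pads are 32 mm wide; open, the fingers measure 118 mm over their backs; the gripper's body (76 mm by 178 mm) begins 60 mm behind the grasp point.
Start: joints at [-71.849, 18.312, 89.639, -0, 72.044, -1.146], TCP at [190.023, -542.71, 213.976] pointing down, gripper open.
Joint ranges: [-177.97, 177.97], [-48.28, 115.42], [12.27, 149.76], [-77.06, 257.06], [2.81, 150.46], [-146.56, 146.56]. Speed limits (degrees/s): [147.25, 147.25, 180, 180, 180, 180].

### API

Orientations are given as [roll, pitch, yaw] about the fixed x, y, z axes, in that order (R = Rz(yaw) Ry(pitch) Rx(roll)).
In Python, from workcell import env, viewer, spotter gives the robot as it stands.
- The arm moves only by the tool apply_moves, never from a script. Its arguments are lists of equal length, an entry for each row: "delta_pos": the shift along the world's x, y, z normalised to -1 to 1, where 1 is 120 mm, a list of three; "rot": the turn, a rotation vector about the world's x, y, z normalised to -1 to 1, where 1 is 1.5 rad, a list of three; "hand": the opening, from 0 (shut) to 1 (fully open). A call has 1 to 10 rows; each row is the pose to reach, as a shift and turn from the pose commanded when the call began; what a row does not reach only later rows make up. A row lasts 1/12 s, in which the tool goes at most 41.7 mm and 7.16 degrees, less where a joint would pass 70% of its speed; a pose out of reach is approached as far as the arm can. A call with a number of a shift or a turn outside -1 to 1 is refused whole. A call with a gripper value outside its range is refused whole. The fingers move at their own pace and stop on an object; "newtons" is the grip in N (left out, the last holds). Time passes only in rows, so rows that repeat a pose let the fingers close. It gives the time, the measured TCP pose, the force, the opening and the grip force at its end, in the units of the state.
- env.state(): the state, without advancing time (a new reading comes with each control period).
- viewer.grab_frame(name): name is "side" or "top" or "wrist"; returns a dict with "pixels" (480x640x3 uint8, red, green, blue), "camera_matrix" (3x3 intrinsics, pixels), "k1" (the pictures are not rectified: a ray, as slopes to the right and down, at radius r is drawn at 1 + k1 r^2 times it, then the intrinsics apply), "R" (3x3) and "t" (3): a world point X has camera coordinates R X + t; the wrist camera has in their place "mount" (4x4, takes a point from camera to tool coordinates, whose origin is the TCP and whose axes are the flange's). Camera axes: x right, y down, z forward; pixel columns grow to the right and rows downward; lengths in mm; the calibration is good to about 2 mm. A picture is of the moment at which its call begins: read the wrist's pose just before it. There is no depth.
- env.job_done(): hands the job in; it is judged then, once.
Trained networks look in a picture, given as the dict that the camera call returned (one of the last four; its "shot" number tells which), for a name from the list of things; names that differ only in an ending like _2 or _b are one class to them, and where a whole thing is asked for, a point or a joint stands for the part that bears it (a point fixed in the world has none). Each returns a list of dicts, best first, with "score" (0 to 1); they miss things now and then, are a little off and sometimes report something else, mostly with a low value. They report only what shows in the picture. A call takes as long as a camera call. They do not tell look-alikes from the thing itself.
- spotter.trace(picture, query): "mask" (480x640 bool, what is visible of it) and "box" ([centre column, centre row, width, height] in pixels, round what is visible of it).
- spotter.landmark_of(picture, query): "position" ([column, row] in pixels: a listed point, or the origin of a listed thing).
The state is a dict: "time_s": time; "qpos": joint angles; "qvel": joint speeds; "effort": joint torques, N m; "ee_pos": TCP position; "ee_rot": TCP orientation; "force": force on the tool from outside, world axes, zero at the start; "torque": the same for the moment, N m; "gripper_width": finger opening in mm; "gripper_force": force on a finger pad.
Only numpy, scipy, OpenCV 4.12 (cv2) and the standard library are available. Lean on these libraries where they do the work, as an engineer would, in place of code of your own. Each camera call takes 0.05 s, during which the arm holds its last target. There are 200 camera calls.

### The job

The blue day strip of a weekly pill box lies filled on the counter with its four amber flip lids standing open, each hinged at the same end of its cell. Run a fingertip lightly along the row, starting behind the first lid (the one with a single dot, hinged at the very end of the strip), so that the lids fold down one after another, and see that all four lie fully shut. Do not press hard, do not pick the strip up or push it more than a few centimetres along the counter, and leave the cartons, pill jar and stapler beside it where they are.

Things in the scene. Friction and masses are not known exactly. Their poses are not given: they have to be found in the camera images.
- strip: loose blue day strip: open-topped tray 176 mm long (its x), 44 mm wide (its y), rim 26 mm high, 0.2 to 0.33 kg, free on the counter (slides if pushed with over 1 to 2 N). Origin: centre of its underside, z up. Four cells in a row 43 mm apart; cell 1 is at the -x end. Each lid is hinged at the -x end of its cell. Tops of shut lids lie 29 mm above the underside
- lid1 (a joint): angle of lid 1 (first from the strip's -x end; 1 black dot): 0 shut flat, pi/2 upright, 1.9 its stop, leaning back to the strip's -x. Stiff hinge: stays where it is left, turns under 0.0013 N m (0.04 N at its free edge, 0.4 N at 3 mm from the hinge). A fingertip moving towards the strip's +x folds it down, towards -x pushes it open
- lid1_hinge (a point): middle of lid 1's hinge line, which runs along the strip's y, 27.5 mm above the strip's underside at strip x = -85 mm. The lid is an amber flat plate 38.5 mm long from this line, 42 mm wide, 3 mm thick; shut, it reaches from here towards the strip's +x, its top 1.5 mm higher than this point
- lid2 (a joint): angle of lid 2 (second from the strip's -x end; 2 black dots): 0 shut flat, pi/2 upright, 1.9 its stop, leaning back to the strip's -x. Stiff hinge: stays where it is left, turns under 0.0013 N m (0.04 N at its free edge, 0.4 N at 3 mm from the hinge). A fingertip moving towards the strip's +x folds it down, towards -x pushes it open
- lid2_hinge (a point): middle of lid 2's hinge line, which runs along the strip's y, 27.5 mm above the strip's underside at strip x = -42 mm. The lid is an amber flat plate 38.5 mm long from this line, 42 mm wide, 3 mm thick; shut, it reaches from here towards the strip's +x, its top 1.5 mm higher than this point
- lid3 (a joint): angle of lid 3 (third from the strip's -x end; 3 black dots): 0 shut flat, pi/2 upright, 1.9 its stop, leaning back to the strip's -x. Stiff hinge: stays where it is left, turns under 0.0013 N m (0.04 N at its free edge, 0.4 N at 3 mm from the hinge). A fingertip moving towards the strip's +x folds it down, towards -x pushes it open
- lid3_hinge (a point): middle of lid 3's hinge line, which runs along the strip's y, 27.5 mm above the strip's underside at strip x = 1 mm. The lid is an amber flat plate 38.5 mm long from this line, 42 mm wide, 3 mm thick; shut, it reaches from here towards the strip's +x, its top 1.5 mm higher than this point
- lid4 (a joint): angle of lid 4 (last from the strip's -x end; 4 black dots): 0 shut flat, pi/2 upright, 1.9 its stop, leaning back to the strip's -x. Stiff hinge: stays where it is left, turns under 0.0013 N m (0.04 N at its free edge, 0.4 N at 3 mm from the hinge). A fingertip moving towards the strip's +x folds it down, towards -x pushes it open
- lid4_hinge (a point): middle of lid 4's hinge line, which runs along the strip's y, 27.5 mm above the strip's underside at strip x = 44 mm. The lid is an amber flat plate 38.5 mm long from this line, 42 mm wide, 3 mm thick; shut, it reaches from here towards the strip's +x, its top 1.5 mm higher than this point
- carton_a: white medicine carton with a blue stripe, 50 x 110 x 45 mm (x, y, z); loose bystander standing 8 to 15 cm beside the strip. Origin: centre of its underside, z up
- carton_b: white medicine carton with a red stripe, 42 x 85 x 60 mm (x, y, z); loose bystander standing 8 to 15 cm beside the strip. Origin: centre of its underside, z up
- pill_bottle: amber pill jar with a white cap, 42 mm across, 75 mm high; loose bystander standing 8 to 15 cm beside the strip. Origin: centre of its underside, z up
- stapler: red stapler with a steel foot, 135 x 30 x 29 mm (x, y, z); loose bystander standing 8 to 15 cm beside the strip. Origin: centre of its underside, z up
Things that resemble listed ones, but are neither listed nor needed, are in the scene too. What is shaped like the strip but green is not meant.

How it is judged (in metres and radians):
On the way, in this order (a step that is already met when the one before it is completed fails the run):
1. the first lid is folded down (below 0.6 rad), in its turn along the row (value of joint lid1 below 0.6 rad), for 0.1 s.
2. the second lid is folded down (below 0.6 rad), in its turn along the row (value of joint lid2 below 0.6 rad), for 0.1 s.
3. the third lid is folded down (below 0.6 rad), in its turn along the row (value of joint lid3 below 0.6 rad), for 0.1 s.
4. the last lid is folded down (below 0.6 rad), in its turn along the row (value of joint lid4 below 0.6 rad), for 0.1 s.
At the end, for the whole second after the job is handed in: all four lids within 0.08 rad of shut (free edge within 3 mm of seated); the strip flat on the counter, at rest, within 5 cm of where it started; every bystander upright and within 2 cm of where it started (value of joint each of lid1, lid2, lid3, lid4 below 0.08 rad and distance of strip from where it was at the start of the episode below 0.05 m and height (world z) of strip below 0.006 m and angle between strip's own z axis and vertical below 0.05 rad and linear speed of strip below 0.02 m/s and distance of each of carton_a, carton_b, pill_bottle, stapler from where it was at the start of the episode below 0.02 m and angle between each of carton_a, carton_b, pill_bottle, stapler's own z axis and vertical below 0.2 rad); the robot touches nothing.
It fails at once if the strip is lifted (more than 12 mm) or tipped (height (world z) of strip above 0.012 m or angle between strip's own z axis and vertical above 0.3 rad).
It fails at once if the strip is pushed more than 8 cm away (distance of strip from where it was at the start of the episode above 0.08 m).
It fails at once if the strip or its lids are pressed hard (over 30 N) (contact force between the fingers and strip above 30 N).
It fails at once if a bystander is lifted, tipped or shoved (more than 3 cm) (distance of any of carton_a, carton_b, pill_bottle, stapler from where it was at the start of the episode above 0.03 m or angle between any of carton_a, carton_b, pill_bottle, stapler's own z axis and vertical above 0.4 rad).
It also fails if it takes over 45 s, if anything falls off the work surface, if the arm or the gripper's body presses on something with over 40 N, if the wrist force passes 120 N, or if a joint passes its speed limit or range.

## Working session

There is one attempt and no reset: what is moved stays moved. The work goes in short steps, Python scripts to look and compute and a tool call to move; the robot and the scene stay as the last step left them, time stands still between calls to the robot, and variables do not carry over. Pictures are saved under pics/ and viewed, at most 10 in all, crops included, and the job is handed in when it is done.

Besides the shell and the picture viewer there is one more tool, called after "Call:" by a JSON object that holds its "name" and its "arguments", one argument or row to a line. apply_moves: Moves the arm, as the interface text tells. Its arguments: {"type":"object","properties":{"delta_pos":{"type":"array"},"rot":{"type":"array"},"hand":{"type":"array"},"newtons":{"type":"number"}},"required":["delta_pos","rot","hand"]}

```bash
mkdir -p pics; cat > h.py <<'E'
import numpy as np, cv2
from workcell import env, viewer, spotter
def ray(f,uv):
    K=np.array(f["camera_matrix"]);p=np.linalg.solve(K,[uv[0],uv[1],1])[:2]
    q=p.copy()
    for _ in range(30): q=p/(1+f["k1"]*(q@q))
    R=np.array(f["R"]);t=np.array(f["t"])
    return -R.T@t, R.T@np.array([q[0],q[1],1])
def onz(f,uv,z):
    c,d=ray(f,uv); return c+d*(z-c[2])/d[2]
def proj(f,X):
    R=np.array(f["R"]);t=np.array(f["t"]);c=R@np.array(X,float)+t
    q=c[:2]/c[2]; q=q*(1+f["k1"]*(q@q)); K=np.array(f["camera_matrix"])
    return (K@[q[0],q[1],1])[:2]
def save(f,n): cv2.imwrite("pics/"+n,f["pixels"][:,:,::-1])
E
python3 - <<'E'
from h import *
np.set_printoptions(precision=1,suppress=True)
for n in("top","side"):
    f=viewer.grab_frame(n);save(f,n+"0.png")
    for q in["strip"]+["lid%d_hinge"%i for i in(1,2,3,4)]+["carton_a","carton_b","pill_bottle","stapler"]:
        for r in spotter.landmark_of(f,q)[:3]:
            print(n,q,r["score"],np.array(r["position"]),onz(f,r["position"],27.5 if "hinge" in q else 0)[:2])
print(env.state(),env.hold_point_z)
E
```

```text
top strip 0.97 [259.1 290.8] [429.4  68.8]
top strip 0.87 [351. 220.] [ 576.6 -123.1]
top strip 0.85 [197.3 192.9] [637.4 202.6]
top lid1_hinge 0.95 [216.7 222.9] [568.2 154.2]
top lid1_hinge 0.88 [451.1 127.5] [ 767.3 -333.9]
top lid1_hinge 0.79 [388.9 194.2] [ 625.5 -200.3]
top lid2_hinge 0.94 [237.4 300.5] [409.1 109.5]
top lid2_hinge 0.92 [204.1 204.1] [607.8 181.2]
top lid2_hinge 0.64 [464.1 147.3] [ 724.4 -359.5]
top lid3_hinge 0.95 [393.5 353.6] [ 302.1 -204. ]
top lid3_hinge 0.75 [193.4 187. ] [644.1 204.5]
top lid3_hinge 0.72 [256.6 288.5] [433.3  70.6]
top lid4_hinge 0.96 [389.3 373.9] [ 262.1 -195.1]
top lid4_hinge 0.94 [181.  172.6] [675.2 231.6]
top lid4_hinge 0.83 [335.2 226.6] [558.8 -89.4]
top carton_a 0.66 [403.6 260.2] [ 491.5 -231.5]
top carton_b 0.66 [403.6 260.2] [ 491.5 -231.5]
top pill_bottle 0.9 [360.1 277.7] [ 455.7 -140.7]
top stapler 0.86 [347.8 159.6] [ 706.6 -117.8]
side strip 0.96 [356.9 280.4] [ 581.4 -127. ]
side strip 0.83 [277.8 225.1] [430.7  73.4]
side strip 0.79 [447.9 384. ] [ 688.9 -384.4]
side lid1_hinge 0.97 [387.9 291.9] [ 628.9 -190.4]
side 
[... 584 characters left out ...]
15.2]
side carton_a 0.9 [322.  324.3] [ 495.2 -228.7]
side carton_b 0.95 [362.3 233.7] [621.4  15.2]
side carton_b 0.9 [322.  324.3] [ 495.2 -228.7]
side pill_bottle 0.17 [360.2 237. ] [614.4   4.6]
side stapler 0.56 [412.7 271.7] [ 702.5 -119.2]
side stapler 0.31 [341.9 262.3] [559.5 -70.4]
{'time_s': 1.0, 'qpos': array([-71.8,  18.3,  89.6,   0. ,  72. ,  -1.1]), 'qvel': array([-0. , -0. ,  0. , -0. , -0. ,  0.1]), 'effort': array([ -0. , -41.2, -23.2,   0.1,   0. ,  -0. ]), 'ee_pos': array([ 190. , -542.7,  214. ]), 'ee_rot': array([180. ,  -0. ,  19.3]), 'force': array([-0. , -0.3,  0.2]), 'torque': array([ 0. ,  0. , -0.1]), 'gripper_force': 0.0, 'gripper_width': 91.64182427848357} 18.8
```

View pics/top0.png

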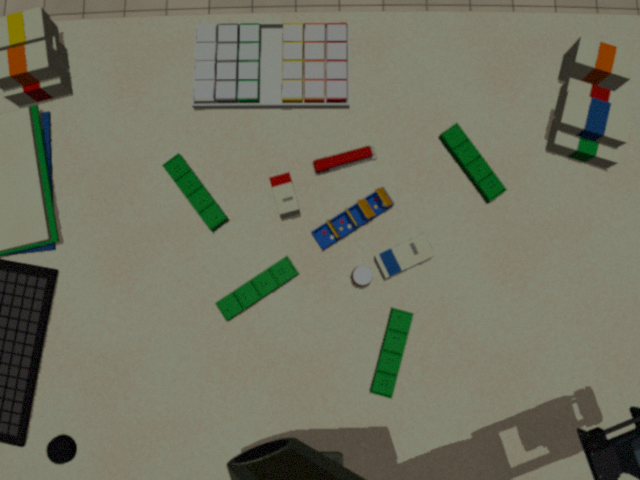

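View pics/side0.png

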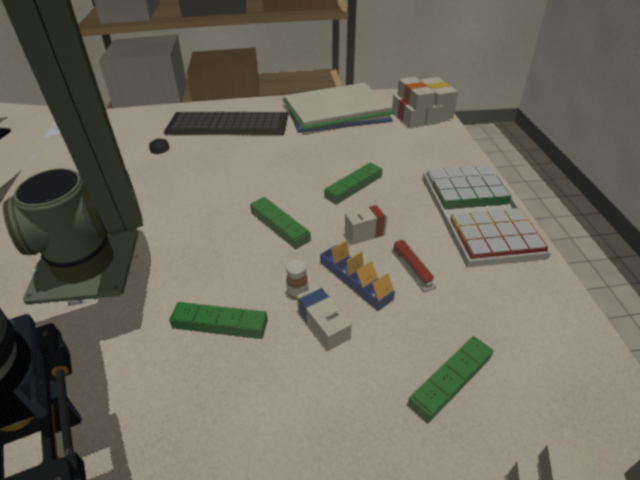

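The top view shows the blue strip at (352,220), with its lids hinged at the upper-right end (388,194). The side view shows the lids upright, with the far end toward lower right. The green strips are decoys. I'll fit the strip pose from the two views.

```bash
python3 - <<'E'
from h import *
from scipy.optimize import least_squares
np.set_printoptions(precision=1,suppress=True)
hx=[-85,-42,1,44];obs=[]
c0=np.array([577,-125.,np.radians(122.7)])
def pt(p,x,z):return [p[0]+x*np.cos(p[2]),p[1]+x*np.sin(p[2]),z]
for n in("top","side"):
    f=viewer.grab_frame(n)
    for i in range(4):
        for r in spotter.landmark_of(f,"lid%d_hinge"%(i+1)):
            uv=np.array(r["position"])
            if np.linalg.norm(uv-proj(f,pt(c0,hx[i],27.5)))<9: obs.append((f,hx[i],27.5,uv,n))
    for r in spotter.landmark_of(f,"strip"):
        uv=np.array(r["position"])
        if np.linalg.norm(uv-proj(f,pt(c0,0,0)))<9: obs.append((f,0,0,uv,n))
    m=cv2.inRange(cv2.cvtColor(f["pixels"],cv2.COLOR_RGB2HSV),(105,90,40),(130,255,255))
    q=proj(f,pt(c0,0,15));yy,xx=np.nonzero(m);k=(abs(xx-q[0])<60)&(abs(yy-q[1])<45)
    a=np.array([onz(f,(u,v),20)[:2] for u,v in zip(xx[k],yy[k])]);
    globals()["B"+n]=a; F=f
res=lambda p:np.concatenate([proj(f,pt(p,x,z))-uv for f,x,z,uv,_ in obs])
s=least_squares(res,c0,loss="soft_l1",x_scale=[1,1,.01]);p=s.x
print(p[:2],np.degrees(p[2]))
for o,r in zip(obs,res(p).reshape(-1,2)):print(o[4],o[1],r)
for a in(Btop,Bside):
    d=a-p[:2];e=np.array([np.cos(p[2]),np.sin(p[2])]);u=d@e;v=d@[-e[1],e[0]]
    print(len(a),np.percentile(u,[1,99]),np.percentile(v,[1,99]))
for n in(-130,120):print(n,np.array(pt(p,n,0)))
E
```

```text
[ 579.8 -125.9] 124.80618226162848
top -85 [-0.8  0.2]
top -42 [ 1.6 -3.1]
top 1 [-0.1 -0.4]
top 44 [ 2.6 -1.5]
top 0 [2.5 3.2]
side -85 [-0.4 -0.8]
side -42 [-1.   0.1]
side 1 [ 1.  -1.4]
side 0 [-1.2 -2.8]
1245 [-66.5  88.2] [-22.4 122.3]
369 [-57.   86.5] [  1.6 129.8]
-130 [ 654.  -232.7    0. ]
120 [511.3 -27.4   0. ]
```

Call:
{"name": "apply_moves", "arguments": {
  "delta_pos": [
    [0.25,0.16,0],
    [0.5,0.32,0],
    [0.75,0.48,0],
    [0.97,0.65,0],
    [0.97,0.65,0]
  ],
  "rot": [
    [0,0,0.04],
    [0,0,0.08],
    [0,0,0.12],
    [0,0,0.17],
    [0,0,0.17]
  ],
  "hand": [0,0,0,0,0]
}}

```text
time_s: 2.02
ee_pos: [310.4, -461.4, 214.1]
ee_rot: [-180.0, -0.2, 34.3]
force: [-0.3, -0.5, -0.7]
gripper_width: 60.7
gripper_force: 0.0
```

Call:
{"name": "apply_moves", "arguments": {
  "delta_pos": [
    [0.25,0.16,0],
    [0.5,0.32,0],
    [0.75,0.48,0],
    [0.97,0.65,0],
    [0.97,0.65,0]
  ],
  "rot": [
    [0,0,0],
    [0,0,0],
    [0,0,0],
    [0,0,0],
    [0,0,0]
  ],
  "hand": [0,0,0,0,0]
}}

```text
time_s: 2.43
ee_pos: [426.7, -383.8, 213.9]
ee_rot: [180.0, -0.2, 34.1]
force: [-0.4, -0.5, 0.5]
gripper_width: 27.3
gripper_force: 0.0
```

Call:
{"name": "apply_moves", "arguments": {
  "delta_pos": [
    [0.25,0.16,0],
    [0.5,0.32,0],
    [0.75,0.48,0],
    [0.97,0.65,0],
    [0.97,0.65,0]
  ],
  "rot": [
    [0,0,0],
    [0,0,0],
    [0,0,0],
    [0,0,0],
    [0,0,0]
  ],
  "hand": [0,0,0,0,0]
}}

```text
time_s: 2.85
ee_pos: [543.0, -306.0, 213.6]
ee_rot: [180.0, -0.2, 34.1]
force: [-0.2, -0.5, -0.5]
gripper_width: 0.3
gripper_force: 0.0
```

Call:
{"name": "apply_moves", "arguments": {
  "delta_pos": [
    [0.25,0.16,0],
    [0.5,0.32,0],
    [0.75,0.48,0],
    [0.97,0.65,0],
    [0.97,0.65,0]
  ],
  "rot": [
    [0,0,0],
    [0,0,0],
    [0,0,0],
    [0,0,0],
    [0,0,0]
  ],
  "hand": [0,0,0,0,0]
}}

```text
time_s: 3.27
ee_pos: [659.2, -228.0, 212.9]
ee_rot: [-180.0, -0.1, 34.1]
force: [-0.4, 0.1, -0.1]
gripper_width: 0.4
gripper_force: 0.0
```

```bash
cat >> h.py <<'E'
from scipy.spatial.transform import Rotation as Ro
def wrist():
    s=env.state();f=viewer.grab_frame("wrist")
    T=np.eye(4);T[:3,:3]=Ro.from_euler("xyz",s["ee_rot"],degrees=True).as_matrix();T[:3,3]=s["ee_pos"]
    C=np.linalg.inv(T@np.array(f["mount"]));f["R"]=C[:3,:3];f["t"]=C[:3,3];return f,s
def corners(p):
    e=np.array([np.cos(p[2]),np.sin(p[2])]);n=np.array([-e[1],e[0]])
    return [np.r_[p[:2]+x*e+y*n,26] for x,y in((-88,-22),(88,-22),(88,22),(-88,22))]
E
python3 - <<'E'
from h import *
f,s=wrist();print(s["ee_pos"],s["ee_rot"])
im=f["pixels"].copy()
p=[579.5,-126,np.radians(124)]
cv2.polylines(im,[np.array([proj(f,c) for c in corners(p)]).astype(int)],True,(255,0,255),1)
cv2.imwrite("pics/w1.png",im[:,:,::-1])
for i in range(1,5):
    for r in spotter.landmark_of(f,f"lid{i}_hinge"): print(i,r["score"],r["position"],onz(f,r["position"],27.5))
E
```

```text
[ 659.19161819 -227.96027165  212.92354106] [-1.79984545e+02 -1.47262024e-01  3.41064448e+01]
1 0.7 [268.1, 231.4] [ 622.20540428 -198.317378     27.5       ]
1 0.63 [484.2, 182.9] [ 766.25395788 -332.25236044   27.5       ]
2 0.91 [479.6, 232.1] [ 729.19898552 -357.36103938   27.5       ]
2 0.62 [221.4, 229.1] [ 600.38951923 -162.24753566   27.5       ]
3 0.76 [176.7, 229.4] [ 577.20389459 -128.38980568   27.5       ]
3 0.68 [473.3, 274.4] [ 694.47809313 -378.60530128   27.5       ]
4 0.74 [466.0, 318.7] [ 655.66879684 -401.98022049   27.5       ]
4 0.68 [129.2, 223.9] [556.81755244 -88.93894237  27.5       ]
```

View pics/w1.png

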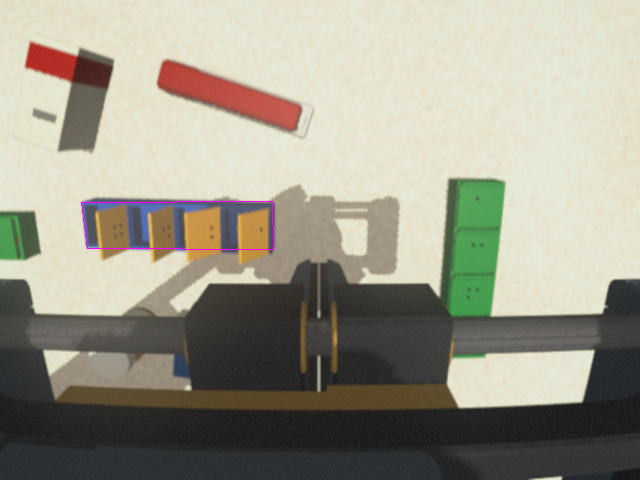

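Call:
{"name": "apply_moves", "arguments": {
  "delta_pos": [
    [-0.02,-0.02,-0.3],
    [-0.04,-0.03,-0.6],
    [-0.06,-0.05,-0.9],
    [-0.06,-0.05,-1],
    [-0.06,-0.05,-1]
  ],
  "rot": [
    [0,0,0],
    [0,0,0],
    [0,0,0],
    [0,0,0],
    [0,0,0]
  ],
  "hand": [0,0,0,0,0]
}}

```text
time_s: 3.93
ee_pos: [645.3, -237.0, 90.6]
ee_rot: [-179.6, 0.3, 33.8]
force: [-0.0, -0.7, 0.1]
gripper_width: 0.6
gripper_force: 0.0
```

Call:
{"name": "apply_moves", "arguments": {
  "delta_pos": [
    [0,0,-0.2],
    [0,0,-0.35],
    [0,0,-0.43],
    [0,0,-0.43]
  ],
  "rot": [
    [0,0,0],
    [0,0,0],
    [0,0,0],
    [0,0,0]
  ],
  "hand": [0,0,0,0]
}}

```text
time_s: 4.27
ee_pos: [648.1, -237.0, 42.2]
ee_rot: [-180.0, 0.0, 33.9]
force: [-0.7, 0.6, 0.9]
gripper_width: 0.5
gripper_force: 0.0
```

Call:
{"name": "apply_moves", "arguments": {
  "delta_pos": [
    [0.01,0.05,0],
    [-0.01,0.09,0],
    [-0.03,0.13,0],
    [-0.06,0.17,0],
    [-0.08,0.2,0],
    [-0.1,0.24,0],
    [-0.13,0.28,0],
    [-0.16,0.32,0],
    [-0.2,0.37,0],
    [-0.2,0.37,0]
  ],
  "rot": [
    [0,0,0],
    [0,0,0],
    [0,0,0],
    [0,0,0],
    [0,0,0],
    [0,0,0],
    [0,0,0],
    [0,0,0],
    [0,0,0],
    [0,0,0]
  ],
  "hand": [0,0,0,0,0,0,0,0,0,0]
}}

```text
time_s: 5.1
ee_pos: [623.1, -191.0, 42.3]
ee_rot: [-179.9, 0.1, 33.9]
force: [-1.5, 0.5, 0.2]
gripper_width: 0.2
gripper_force: 0.0
```

Call:
{"name": "apply_moves", "arguments": {
  "delta_pos": [
    [-0.03,0.04,0],
    [-0.05,0.08,0],
    [-0.08,0.12,0],
    [-0.1,0.16,0],
    [-0.13,0.19,0],
    [-0.16,0.23,0],
    [-0.18,0.27,0],
    [-0.21,0.31,0],
    [-0.23,0.35,0],
    [-0.23,0.35,0]
  ],
  "rot": [
    [0,0,0],
    [0,0,0],
    [0,0,0],
    [0,0,0],
    [0,0,0],
    [0,0,0],
    [0,0,0],
    [0,0,0],
    [0,0,0],
    [0,0,0]
  ],
  "hand": [0,0,0,0,0,0,0,0,0,0]
}}

```text
time_s: 5.93
ee_pos: [596.1, -149.3, 42.4]
ee_rot: [-180.0, 0.0, 33.9]
force: [-0.1, -0.3, -0.5]
gripper_width: 0.4
gripper_force: 0.0
```

```bash
python3 - <<'E'
from h import *
f=viewer.grab_frame("side");a=cv2.resize(f["pixels"][210:330,280:440],None,fx=4.5,fy=4.5,interpolation=cv2.INTER_CUBIC)
cv2.imwrite("pics/s2.png",a[:,:,::-1])
E
```

```text
(no output)
```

View pics/s2.png

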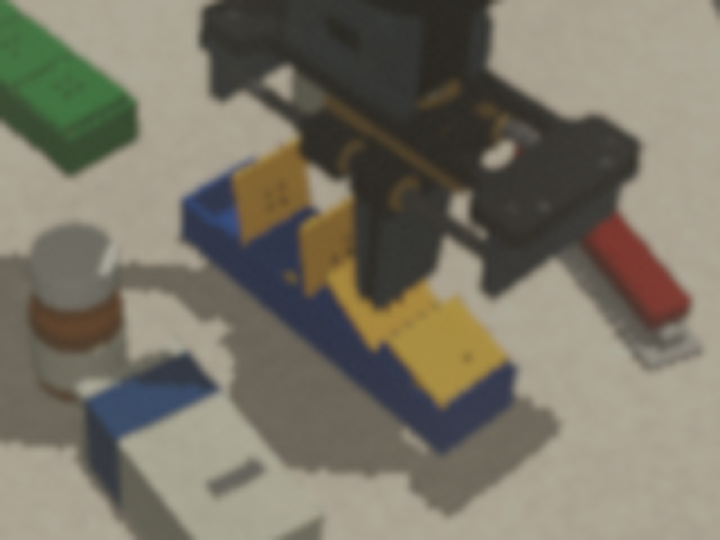

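Lid 1 (crop 450,360) is nearly down, and lid 2 (crop 390,300) is folding under the fingertip. Lids 3 and 4 still stand, so the method works and I'll carry on.

Call:
{"name": "apply_moves", "arguments": {
  "delta_pos": [
    [-0.03,0.04,0],
    [-0.05,0.08,0],
    [-0.08,0.12,0],
    [-0.1,0.16,0],
    [-0.13,0.19,0],
    [-0.16,0.23,0],
    [-0.18,0.27,0],
    [-0.21,0.31,0],
    [-0.23,0.35,0],
    [-0.23,0.35,0]
  ],
  "rot": [
    [0,0,0],
    [0,0,0],
    [0,0,0],
    [0,0,0],
    [0,0,0],
    [0,0,0],
    [0,0,0],
    [0,0,0],
    [0,0,0],
    [0,0,0]
  ],
  "hand": [0,0,0,0,0,0,0,0,0,0]
}}

```text
time_s: 6.82
ee_pos: [568.4, -107.3, 42.4]
ee_rot: [-180.0, 0.0, 33.9]
force: [0.1, 0.5, -0.7]
gripper_width: 0.5
gripper_force: 0.0
```

Call:
{"name": "apply_moves", "arguments": {
  "delta_pos": [
    [-0.03,0.04,0],
    [-0.05,0.08,0],
    [-0.08,0.12,0],
    [-0.1,0.16,0],
    [-0.13,0.19,0],
    [-0.16,0.23,0],
    [-0.18,0.27,0],
    [-0.21,0.31,0],
    [-0.23,0.35,0],
    [-0.23,0.35,0]
  ],
  "rot": [
    [0,0,0],
    [0,0,0],
    [0,0,0],
    [0,0,0],
    [0,0,0],
    [0,0,0],
    [0,0,0],
    [0,0,0],
    [0,0,0],
    [0,0,0]
  ],
  "hand": [0,0,0,0,0,0,0,0,0,0]
}}

```text
time_s: 7.65
ee_pos: [540.8, -65.4, 42.4]
ee_rot: [-180.0, 0.0, 33.9]
force: [0.7, 0.1, 0.3]
gripper_width: 0.4
gripper_force: 0.0
```

Call:
{"name": "apply_moves", "arguments": {
  "delta_pos": [
    [-0.03,0.04,0],
    [-0.05,0.08,0],
    [-0.08,0.12,0],
    [-0.1,0.16,0],
    [-0.13,0.19,0],
    [-0.13,0.19,0]
  ],
  "rot": [
    [0,0,0],
    [0,0,0],
    [0,0,0],
    [0,0,0],
    [0,0,0],
    [0,0,0]
  ],
  "hand": [0,0,0,0,0,0]
}}

```text
time_s: 8.15
ee_pos: [525.0, -42.7, 42.3]
ee_rot: [-180.0, 0.0, 34.0]
force: [0.9, -0.3, -0.5]
gripper_width: 0.1
gripper_force: 0.0
```

Call:
{"name": "apply_moves", "arguments": {
  "delta_pos": [
    [0,0,0.2],
    [0,0,0.4],
    [0.15,-0.22,0.4],
    [0.31,-0.46,0.4],
    [0.47,-0.7,0.4],
    [0.66,-0.98,0.4],
    [0.66,-0.98,0.4]
  ],
  "rot": [
    [0,0,0],
    [0,0,0],
    [0,0,0],
    [0,0,0],
    [0,0,0],
    [0,0,0],
    [0,0,0]
  ],
  "hand": [0,0,0,0,0,0,0]
}}

```text
time_s: 8.73
ee_pos: [609.6, -167.0, 90.5]
ee_rot: [179.6, -0.2, 33.7]
force: [1.3, -0.1, 0.5]
gripper_width: 0.2
gripper_force: 0.0
```

Call:
{"name": "apply_moves", "arguments": {
  "delta_pos": [
    [0.15,-0.22,0],
    [0.31,-0.46,0],
    [0.4,-0.59,0],
    [0.4,-0.59,0]
  ],
  "rot": [
    [0,0,0],
    [0,0,0],
    [0,0,0],
    [0,0,0]
  ],
  "hand": [0,0,0,0]
}}

```text
time_s: 9.07
ee_pos: [655.3, -235.6, 89.9]
ee_rot: [179.8, -0.1, 33.8]
force: [-0.3, 0.1, 1.5]
gripper_width: 0.8
gripper_force: 0.0
```

```bash
python3 - <<'E'
from h import *
f=viewer.grab_frame("side");a=cv2.resize(f["pixels"][210:330,280:440],None,fx=4.5,fy=4.5,interpolation=cv2.INTER_CUBIC)
p=[579.5,-126,np.radians(124)]
g=((np.array([proj(f,c) for c in corners(p)])-[280,210])*4.5).astype(int)
cv2.polylines(a,[g],True,(255,0,255),1)
cv2.imwrite("pics/s3.png",a[:,:,::-1])
f,s=wrist();a=f["pixels"].copy()
cv2.polylines(a,[np.array([proj(f,c) for c in corners(p)]).astype(int)],True,(255,0,255),1)
cv2.imwrite("pics/w3.png",a[:,:,::-1]);print(s["ee_pos"])
E
```

```text
[ 653.70208724 -233.42967518   89.6587122 ]
```

View pics/s3.png

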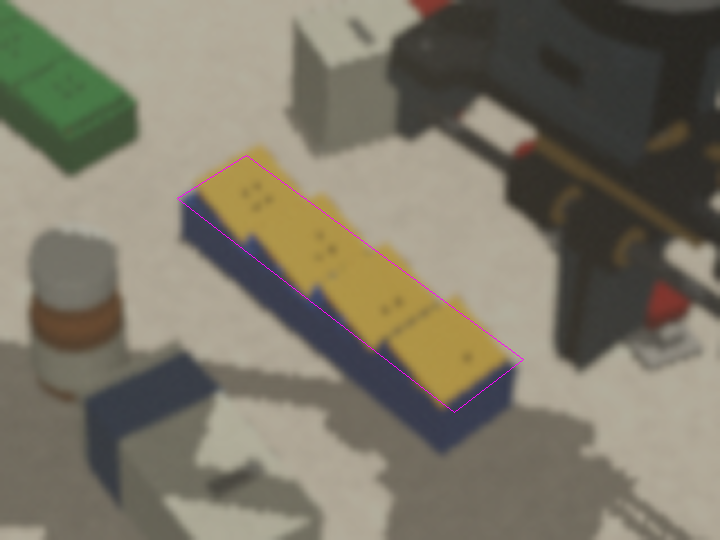

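View pics/w3.png

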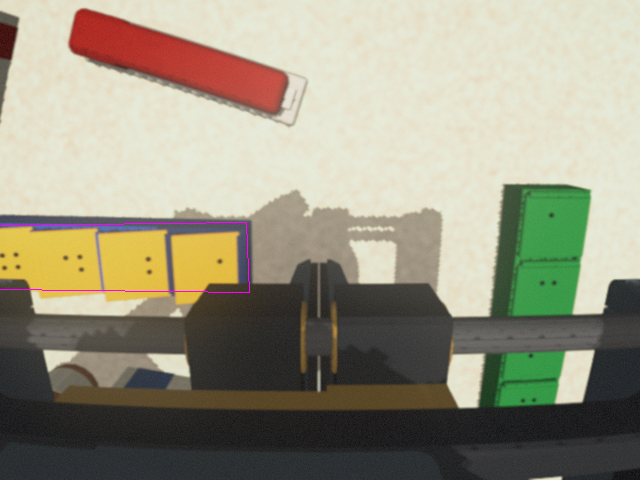

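All four lids are folded to about 0.3 rad and the strip hasn't moved. Next is a second pass lower down, with the tip at about 31 mm.

Call:
{"name": "apply_moves", "arguments": {
  "delta_pos": [
    [0,0,-0.2],
    [0,0,-0.4],
    [0,0,-0.49],
    [0,0,-0.49],
    [0,0,-0.49]
  ],
  "rot": [
    [0,0,0],
    [0,0,0],
    [0,0,0],
    [0,0,0],
    [0,0,0]
  ],
  "hand": [0,0,0,0,0]
}}

```text
time_s: 9.58
ee_pos: [652.8, -231.0, 31.5]
ee_rot: [-179.9, 0.0, 33.9]
force: [-0.5, 0.0, 0.6]
gripper_width: 0.3
gripper_force: 0.0
```

Call:
{"name": "apply_moves", "arguments": {
  "delta_pos": [
    [-0.03,0.04,-0.01],
    [-0.06,0.08,-0.01],
    [-0.08,0.12,-0.01],
    [-0.11,0.16,-0.01],
    [-0.14,0.21,-0.01],
    [-0.17,0.25,-0.01],
    [-0.2,0.29,-0.01],
    [-0.23,0.33,-0.01],
    [-0.25,0.37,-0.01],
    [-0.28,0.41,-0.01]
  ],
  "rot": [
    [0,0,0],
    [0,0,0],
    [0,0,0],
    [0,0,0],
    [0,0,0],
    [0,0,0],
    [0,0,0],
    [0,0,0],
    [0,0,0],
    [0,0,0]
  ],
  "hand": [0,0,0,0,0,0,0,0,0,0]
}}

```text
time_s: 10.42
ee_pos: [619.5, -182.2, 30.4]
ee_rot: [180.0, -0.0, 33.9]
force: [0.4, -0.2, -0.1]
gripper_width: 0.5
gripper_force: 0.0
```

Call:
{"name": "apply_moves", "arguments": {
  "delta_pos": [
    [-0.03,0.04,0],
    [-0.06,0.08,0],
    [-0.08,0.12,0],
    [-0.11,0.16,0],
    [-0.14,0.21,0],
    [-0.17,0.25,0],
    [-0.2,0.29,0],
    [-0.23,0.33,0],
    [-0.25,0.37,0],
    [-0.28,0.41,0]
  ],
  "rot": [
    [0,0,0],
    [0,0,0],
    [0,0,0],
    [0,0,0],
    [0,0,0],
    [0,0,0],
    [0,0,0],
    [0,0,0],
    [0,0,0],
    [0,0,0]
  ],
  "hand": [0,0,0,0,0,0,0,0,0,0]
}}

```text
time_s: 11.25
ee_pos: [585.9, -133.1, 30.4]
ee_rot: [180.0, -0.0, 33.9]
force: [0.2, -0.3, 0.5]
gripper_width: 0.4
gripper_force: 0.0
```

Call:
{"name": "apply_moves", "arguments": {
  "delta_pos": [
    [-0.03,0.04,0],
    [-0.06,0.08,0],
    [-0.08,0.12,0],
    [-0.11,0.16,0],
    [-0.14,0.21,0],
    [-0.17,0.25,0],
    [-0.2,0.29,0],
    [-0.23,0.33,0],
    [-0.25,0.37,0],
    [-0.28,0.41,0]
  ],
  "rot": [
    [0,0,0],
    [0,0,0],
    [0,0,0],
    [0,0,0],
    [0,0,0],
    [0,0,0],
    [0,0,0],
    [0,0,0],
    [0,0,0],
    [0,0,0]
  ],
  "hand": [0,0,0,0,0,0,0,0,0,0]
}}

```text
time_s: 12.08
ee_pos: [552.4, -83.9, 30.5]
ee_rot: [180.0, -0.0, 33.9]
force: [0.2, -0.6, -1.0]
gripper_width: 0.6
gripper_force: 0.0
```

Call:
{"name": "apply_moves", "arguments": {
  "delta_pos": [
    [-0.03,0.04,0],
    [-0.06,0.08,0],
    [-0.08,0.12,0],
    [-0.11,0.16,0],
    [-0.14,0.21,0],
    [-0.17,0.25,0],
    [-0.2,0.29,0],
    [-0.22,0.33,0],
    [-0.22,0.33,0.2],
    [-0.22,0.33,0.4]
  ],
  "rot": [
    [0,0,0],
    [0,0,0],
    [0,0,0],
    [0,0,0],
    [0,0,0],
    [0,0,0],
    [0,0,0],
    [0,0,0],
    [0,0,0],
    [0,0,0]
  ],
  "hand": [0,0,0,0,0,0,0,0,0,0]
}}

```text
time_s: 12.92
ee_pos: [524.4, -44.0, 77.7]
ee_rot: [-179.8, 0.2, 33.9]
force: [0.9, 0.3, 1.1]
gripper_width: 0.7
gripper_force: 0.0
```

Call:
{"name": "apply_moves", "arguments": {
  "delta_pos": [
    [0,0,0.3],
    [-0.3,0.3,0.6],
    [-0.6,0.3,0.8],
    [-0.8,0.3,0.8],
    [-0.8,0.3,0.8]
  ],
  "rot": [
    [0,0,0],
    [0,0,0],
    [0,0,0],
    [0,0,0],
    [0,0,0]
  ],
  "hand": [0,0,0,0,0]
}}

```text
time_s: 13.33
ee_pos: [424.3, -7.7, 176.5]
ee_rot: [-180.0, 0.0, 34.0]
force: [-1.3, -0.2, -1.3]
gripper_width: 0.5
gripper_force: 0.0
```

```bash
python3 - <<'E'
from h import *
f=viewer.grab_frame("side");a=cv2.resize(f["pixels"][210:330,280:440],None,fx=4.5,fy=4.5,interpolation=cv2.INTER_CUBIC)
p=[579.5,-126,np.radians(124)]
g=((np.array([proj(f,c) for c in corners(p)])-[280,210])*4.5).astype(int)
cv2.polylines(a,[g],True,(255,0,255),1)
cv2.imwrite("pics/s4.png",a[:,:,::-1]);print(env.state()["ee_pos"])
E
```

```text
[427.53746972  -8.09989568 175.78718436]
```

View pics/s4.png

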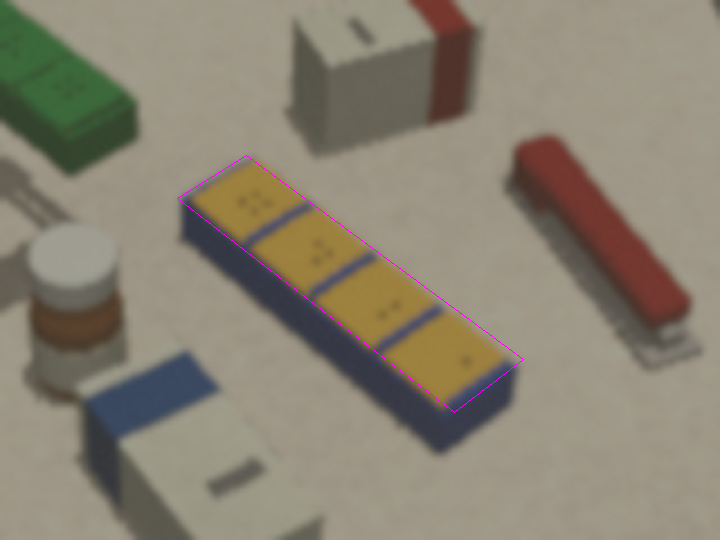

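All four lids look flat and the neighbours are undisturbed. I'll check the tool's height bias by probing gently near lid 4's free edge.

Call:
{"name": "apply_moves", "arguments": {
  "delta_pos": [
    [0.25,-0.12,0],
    [0.5,-0.25,-0.1],
    [0.75,-0.37,-0.3],
    [0.92,-0.47,-0.6],
    [0.92,-0.47,-0.8],
    [0.92,-0.47,-1],
    [0.92,-0.47,-1]
  ],
  "rot": [
    [0,0,0],
    [0,0,0],
    [0,0,0],
    [0,0,0],
    [0,0,0],
    [0,0,0],
    [0,0,0]
  ],
  "hand": [0,0,0,0,0,0,0]
}}

```text
time_s: 13.97
ee_pos: [537.5, -65.0, 48.7]
ee_rot: [-179.6, 0.5, 33.9]
force: [-0.3, -1.0, -0.1]
gripper_width: 0.5
gripper_force: 0.0
```

Call:
{"name": "apply_moves", "arguments": {
  "delta_pos": [
    [0,0,-0.1],
    [0,0,-0.18],
    [0,0,-0.21],
    [0,0,-0.21],
    [0,0,-0.21]
  ],
  "rot": [
    [0,0,0],
    [0,0,0],
    [0,0,0],
    [0,0,0],
    [0,0,0]
  ],
  "hand": [0,0,0,0,0]
}}

```text
time_s: 14.38
ee_pos: [541.1, -65.1, 29.9]
ee_rot: [179.9, -0.1, 33.9]
force: [-0.5, 0.1, 0.3]
gripper_width: 0.5
gripper_force: 0.0
```

Call:
{"name": "apply_moves", "arguments": {
  "delta_pos": [
    [0,0,-0.003],
    [0,0,-0.005],
    [0,0,-0.005]
  ],
  "rot": [
    [0,0,0],
    [0,0,0],
    [0,0,0]
  ],
  "hand": [0,0,0]
}}

```text
time_s: 14.63
ee_pos: [540.9, -65.1, 29.2]
ee_rot: [179.9, -0.1, 33.9]
force: [-0.6, 0.6, 3.7]
gripper_width: 0.4
gripper_force: 1.5
```

Call:
{"name": "apply_moves", "arguments": {
  "delta_pos": [
    [0,0,-0.002],
    [0,0,-0.004],
    [0,0,-0.004]
  ],
  "rot": [
    [0,0,0],
    [0,0,0],
    [0,0,0]
  ],
  "hand": [0,0,0]
}}

```text
time_s: 14.88
ee_pos: [540.9, -65.1, 29.2]
ee_rot: [179.9, -0.1, 33.9]
force: [-0.8, -0.1, 7.4]
gripper_width: 0.4
gripper_force: 3.6
```

The probe touched at z = 29.2 mm with 7 N, so the tool height is right. The sweep at 30.4 mm therefore left every lid within about 0.04 rad. I'll retract and hand in.

Call:
{"name": "apply_moves", "arguments": {
  "delta_pos": [
    [0,0,0.1],
    [0,0,0.4],
    [0,0,0.7],
    [0,0,1],
    [0,0,1],
    [0,0,1]
  ],
  "rot": [
    [0,0,0],
    [0,0,0],
    [0,0,0],
    [0,0,0],
    [0,0,0],
    [0,0,0]
  ],
  "hand": [0,0,0,0,0,0]
}}

```text
time_s: 15.38
ee_pos: [541.7, -65.3, 150.3]
ee_rot: [179.8, -0.2, 33.9]
force: [-0.4, 0.4, -1.2]
gripper_width: 0.9
gripper_force: 0.0
```

```bash
python3 -c "
from h import *
print(env.state()['ee_pos']); print(env.job_done())"
```

```text
[541.74866287 -65.31453018 150.33457495]
the job is handed in; nothing more can be done
None
```

I folded all four lids down in order with two light sweeps and handed the job in at about 15 s; in the last picture they look flat, the strip has barely moved and the neighbours are undisturbed, but the hand-in returned no verdict.

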